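# Prise open a snap-shut junction box with a flat lever

## Task

Open the grey junction box so that the terminals inside can be got at: take the flat lever tool, put its thin blade into the notch under the front edge of the cover and prise the cover off its catches with it. Then swing the cover right back until it stays open against its stop, and lay the lever flat on the bench again, leaving the other things on the bench where they are.

Things in the scene. Friction and masses are not known exactly. Their poses are not given: they have to be found in the camera images.
- lever: flat lever tool, loose: black handle 110 x 26 x 22 mm with a thin flat steel blade, 210 mm over all, 0.11 kg. Origin on its underside below the grip point; x along the tool to the tip, z up as it lies. Handle from x = -65 to +45 mm, blade on to x = +145 mm at the handle's mid height, 11 mm wide and 4 thick, its last 36 mm 15 wide and 3 thick
- lever_grip (a point): grip point of the lever: middle of the handle's section, 145 mm behind the blade's tip, 11 mm above the underside
- lever_tip (a point): end of the lever's blade, at mid thickness
- junction_box: grey junction box, 150 mm wide, 110 deep, a black cable gland on either side, on a plywood board 270 x 165 x 12 mm; fixed. Origin at the box's centre at bench level; x from its front to its back, z up. Front wall: outer face x = -55 mm, 4 mm thick, top edge (the seam) z = 95 mm; the board reaches to x = -77 mm. The upper 40 mm of the inside are empty
- pry_slot (a point): centre of the mouth of the pry notch, on the front wall's outer face, 91 mm above the bench: a gap 34 mm wide and 8 mm high in the middle of the wall's top, open to the inside; below it the wall (87 mm), above it the cover's underside (95 mm). Axes as the box
- cover: light grey cover, plate 112 x 154 x 9 mm, hinged on the box's back top edge, front edge 2 mm proud of the wall. Origin on the hinge line (box x = +55, z = 95.5 mm); it reaches to x = -112 mm in its own frame. Two nibs under the front, 46 mm left and right of the middle, snap under sprung catches: freeing takes about 15 N and 6 mm of lift there; then it rests ajar, about 10 mm up
- cover_hinge (a joint): angle of the cover: 0 shut, about 0.1 resting ajar on the catches, 1.95 fully back against its stop; beyond about 1.6 it falls back to the stop by itself, below that it falls down again
- multimeter: bystander: handheld multimeter 158 x 74 x 45 mm, lying left of the box
- parts_dish: bystander: round steel dish 68 mm across, 16 mm high, with screws in it, right of the box
- long_nose: bystander: long-nose pliers 146 x 58 x 13 mm, far right
- tape_roll: bystander: roll of insulating tape 62 mm across, 18 mm high, far right
- spare_relay: bystander: cube relay 28 x 28 x 26 mm, right of the box
Mind the look-alikes: they are no part of the job. Leave any yellow look-alike of the lever alone.

How it is judged:
By the outcome, as a careful person would: the job done as asked, in the order asked, and still so for the second after the job is handed in, with the robot touching nothing.
It also fails if it takes over 58 s, if anything falls off the work surface, if the arm or the gripper's body presses on something with over 40 N, if the wrist force passes 120 N, or if a joint passes its speed limit or range.

## Robot

A 7-joint arm with a two-finger parallel gripper is mounted at the origin on a cart in front of the work surface, level with it; the furniture and walls round the work are solid. World frame = base frame: x ahead of the robot, y to its left, z up, the work surface at z = 0. Lengths are in m, angles in rad, forces in N, time in s.
With the tool pointing down it reaches from about 0.4 to 0.875 m from the base axis. Payload 19.3 kg.
Tool frame: the origin (TCP) lies on the centre line of the jaws, within the pads' length; the fingertips stand 25 mm ahead of it and the grasp point (between the pads) lies 6 mm ahead of it (tips_ahead is the distance from the TCP to the fingertips, in m); z points along the fingers, y is the direction in which the jaws open and shut (so a half turn about z gives the same grasp; the last joint's range is limited). The gripper opens to 85 mm and grips with 20 to 120 N. Pads are 22 mm wide; open, the fingers measure 114 mm over their backs; the gripper's body (76 mm by 85 mm) begins 54 mm behind the grasp point. The pads swing forward as they close: fully open they stand 13 mm farther back than shut.
Start: joints at [-1.349, 0.521, -0.036, 1.599, 0.021, 1.021, -0.113], TCP at [0.18, 0.599, 0.256] pointing down, gripper open.
Joint ranges: [-2.91, 2.91], [-0.3, 2.13], [-1.5, 1.42], [0.17, 2.43], [-1.26, 4.41], [0.16, 1.93], [-2.52, 2.52]. Speed limits (rad/s): [1.89, 1.89, 2.39, 2.39, 3.01, 3.01, 3.01].

## Interface

Orientations are given as [roll, pitch, yaw] about the fixed x, y, z axes, in that order (R = Rz(yaw) Ry(pitch) Rx(roll)).
In Python, from workcell import observe, grab_frame, job_done, outline_of, tips_ahead gives the robot as it stands. The module is installed in compiled form; this text tells all that it offers.
- The arm moves only by the tool move_arm, never from a script. Its argument "motion" is a list of rows, each a list of 2 entries, a list of its own where there are three numbers: the shift along the world's x, y, z in mm, then the turn, a rotation vector about the world's x, y, z in rad. A call has 1 to 12 rows; each row is the pose to reach, as a shift and turn from the pose commanded when the call began; what a row does not reach only later rows make up. A row lasts 1/8 s, in which the tool goes at most 62.5 mm and 10.7 degrees, less where a joint would pass 70% of its speed; a pose out of reach is approached as far as the arm can. A call with a gripper value outside its range is refused whole. "jaw" is the finger opening in mm, from 0 to 85.4, set as the call begins (left out, the last holds). The fingers move at their own pace and stop on an object; "grip_force" is the grip in N (left out, the last holds). Time passes only in rows, so rows that repeat a pose let the fingers close. It gives the time, the measured TCP pose, the force and the opening at its end, in the units of the state.
- observe(): the state, without advancing time (a new reading comes with each control period).
- grab_frame(name): name is "scene" or "top"; returns a dict with "frame" (384x512x3 uint8, red, green, blue), "fx", "fy", "cx", "cy" (pixels), "dist" ([k1, k2, p1, p2, k3] as OpenCV has them; the pictures are not rectified), "T" (4x4, takes a point from camera to world coordinates). Camera axes: x right, y down, z forward; pixel columns grow to the right and rows downward; lengths in m; the calibration is good to about 2 mm. A picture is of the moment at which its call begins. There is no depth.
- job_done(): hands the job in, once; it reports no verdict.
Trained networks look in the newest picture that a camera, given by its name, has taken for a name from the list of things; names that differ only in an ending like _2 or _b are one class to them, and where a whole thing is asked for, a point or a joint stands for the part that bears it (a point fixed in the world has none). Each returns a list of dicts, best first, with "score" (0 to 1); they miss things now and then, are a little off and sometimes report something else, mostly with a low value. They report only what shows in the picture. A call takes as long as a camera call. They do not tell look-alikes from the thing itself.
- outline_of(label, camera): "pixels" (384x512 bool, what is visible of it) and "pixel" ([column, row] in pixels, amid what is visible of it).
The state is a dict: "clock": time; "qpos": joint angles; "qd": joint speeds; "joint_efforts": joint torques, N m; "position": TCP position; "tool_rot": TCP orientation; "force": force on the tool from outside, world axes, zero at the start; "moment": the same for the moment, N m; "grip_width": finger opening in m.
Only numpy, scipy, OpenCV 4.12 (cv2) and the standard library are available. Lean on these libraries where they do the work, as an engineer would, in place of code of your own. Each camera call takes 0.05 s, during which the arm holds its last target.

## Working session

There is one attempt and no reset: what is moved stays moved. The work goes in short steps, Python scripts to look and compute and a tool call to move; the robot and the scene stay as the last step left them, time stands still between calls to the robot, and variables do not carry over. Pictures are saved under pics/ and viewed, and the job is handed in when it is done.

Besides the shell and the picture viewer there is one more tool, called after "Request:" as name(argument=value, ...) on one line, values as JSON. move_arm: Moves the arm, as the interface text tells. Its arguments: {"type":"object","properties":{"motion":{"type":"array"},"jaw":{"type":"number"},"grip_force":{"type":"number"}},"required":["motion"]}

```bash
mkdir -p pics; cat > h.py <<'E'
import numpy as np, cv2
from workcell import observe, grab_frame, job_done, outline_of, tips_ahead
def shot(cam,name,up=1.5):
    f=grab_frame(cam); im=cv2.cvtColor(f["frame"],cv2.COLOR_RGB2BGR)
    cv2.imwrite(f"pics/{name}.png",cv2.resize(im,None,fx=up,fy=up,interpolation=cv2.INTER_CUBIC)); return f
def K(f): return np.array([[f["fx"],0,f["cx"]],[0,f["fy"],f["cy"]],[0,0,1.]]),np.array(f["dist"],float)
def ray(f,px):
    k,d=K(f); p=cv2.undistortPoints(np.array(px,float).reshape(-1,1,2),k,d).reshape(-1,2)
    v=np.c_[p,np.ones(len(p))]@f["T"][:3,:3].T; return f["T"][:3,3],v
def onz(f,px,z):
    o,v=ray(f,px); return o+v*((z-o[2])/v[:,2])[:,None]
def proj(f,P):
    k,d=K(f); Ti=np.linalg.inv(f["T"]); r,_=cv2.Rodrigues(Ti[:3,:3])
    return cv2.projectPoints(np.array(P,float).reshape(-1,1,3),r,Ti[:3,3],k,d)[0].reshape(-1,2)
E
python3 - <<'E'
from h import *
s=observe(); print({k:np.round(v,3) for k,v in s.items()}, tips_ahead)
for c in("scene","top"):
    f=shot(c,c+"0"); print(c,np.round(f["T"],3),f["fx"],f["dist"])
    for l in("lever","junction_box","cover","multimeter","parts_dish","long_nose"):
        for o in outline_of(l,c)[:3]: print(l,round(o["score"],2),np.round(o["pixel"]),o["pixels"].sum())
E
```

```text
{'clock': np.float64(0.0), 'qpos': array([-1.349,  0.522, -0.036,  1.6  ,  0.021,  1.021, -0.113]), 'qd': array([-0.   , -0.001,  0.001,  0.002, -0.001,  0.002,  0.   ]), 'joint_efforts': array([ 0.0000e+00, -9.2710e+01,  1.9800e+00, -3.6995e+01,  1.8000e-02,
        8.0000e-03,  0.0000e+00]), 'position': array([0.18 , 0.598, 0.256]), 'tool_rot': array([-3.14,  0.  ,  2.85]), 'force': array([0.805, 0.979, 0.927]), 'moment': array([ 0.001, -0.048,  0.003]), 'grip_width': np.float64(0.086)} 0.025
scene [[ 0.899 -0.281  0.335  0.094]
 [-0.437 -0.608  0.663 -1.091]
 [ 0.018 -0.742 -0.67   1.143]
 [ 0.     0.     0.     1.   ]] 441.43367778815275 [-0.00760787  0.          0.          0.          0.        ]
lever 0.63 [188. 181.] 208
junction_box 0.72 [281. 180.] 2592
junction_box 0.57 [255. 261.] 387
cover 0.57 [276. 167.] 862
multimeter 0.8 [206. 145.] 567
parts_dish 0.49 [295. 227.] 145
long_nose 0.79 [268. 308.] 259
top [[-0.027 -0.996  0.087  0.475]
 [-1.     0.025 -0.016 -0.053]
 [ 0.014 -0.088 -0.996  1.637]
 [ 0.     0.     0.     1.   ]] 485.7895206736292 [-0.02678505  0.          0.          0.          0.        ]
lever 0.91 [175. 244.] 271
lever 0.76 [316. 224.] 391
junction_box 0.91 [224. 154.] 3954
cover 0.75 [219. 150.] 1664
cover 0.46 [289. 164.] 136
multimeter 0.79 [125. 205.] 1096
parts_dish 0.74 [287. 163.] 23
long_nose 0.74 [359. 230.] 220
```

View pics/scene0.png

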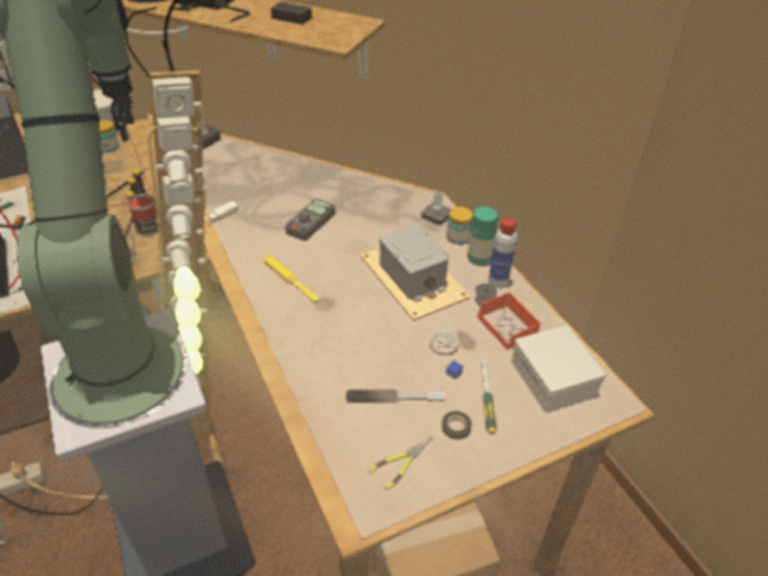

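View pics/top0.png

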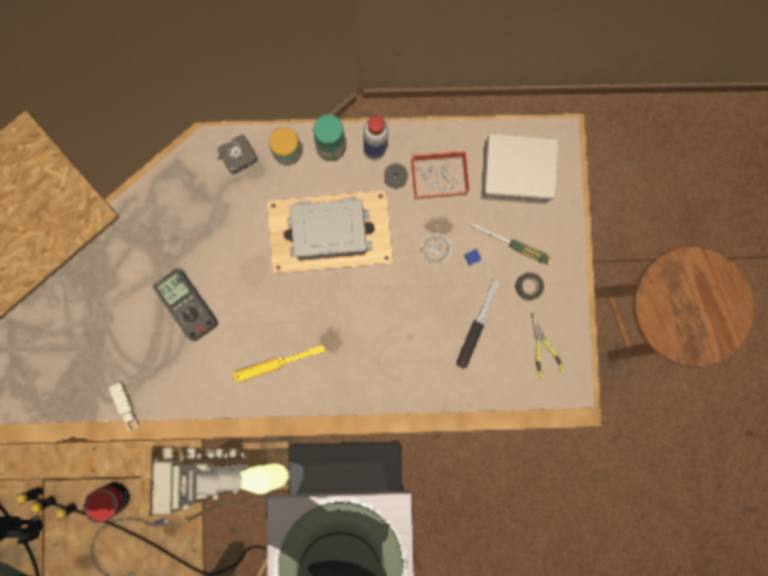

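The black lever lies right of centre, with its handle at about (467,350) and its tip at (495,283) in the enlarged top view. The yellow one at (280,365) is the look-alike. The box sits at (330,228) with its front facing the robot. Next I'll measure poses.

```bash
cat > m.py <<'E'
from h import *
from scipy.optimize import least_squares
F={c:grab_frame(c) for c in("scene","top")}
def mask(l,c,near):
    L=[o for o in outline_of(l,c)]
    return min(L,key=lambda o:np.hypot(*(np.array(o["pixel"])-near)))["pixels"]
f=F["top"]
m=mask("lever","top",(316,224)).astype(np.uint8)
ys,xs=np.nonzero(m); P=onz(f,np.c_[xs,ys],0.013)[:,:2]
c=P.mean(0); u=np.linalg.svd(P-c)[2][0]; u*=np.sign(u[0]); t=(P-c)@u
n=np.array([-u[1],u[0]]);w=(P-c)@n
print("lever len",t.min(),t.max(),t.max()-t.min(),"yaw",np.arctan2(u[1],u[0]))
tip=c+u*t.max(); tail=c+u*t.min(); print("tip",tip,"tail",tail)
mid=(tip+tail)/2; print("grip from mid", mid-u*0.040, "tip",mid+u*.105)
for a in np.linspace(t.min(),t.max(),12): 
    s=abs(t-a)<.01; print(round(a,3),np.round([w[s].min(),w[s].max()],4))
for l,z in(("junction_box",0.012),("cover",0.1045)):
    m=mask(l,"top",(221,152)).astype(np.uint8)
    cs=cv2.findContours(m,cv2.RETR_EXTERNAL,cv2.CHAIN_APPROX_NONE)[0]; cn=max(cs,key=cv2.contourArea)
    p=onz(f,cn.reshape(-1,2),z)[:,:2].astype(np.float32); r=cv2.minAreaRect(p); print(l,r)
im=cv2.cvtColor(f["frame"],cv2.COLOR_RGB2BGR); cv2.imwrite("pics/box1.png",cv2.resize(im[110:200,165:280],None,fx=6.5,fy=6.5,interpolation=cv2.INTER_CUBIC))
cv2.imwrite("pics/lev1.png",cv2.resize(im[170:260,285:345],None,fx=6.5,fy=6.5,interpolation=cv2.INTER_CUBIC))
E
python3 m.py
```

```text
lever len -0.0865935509160975 0.12151927860743866 0.20811282952353616 yaw -0.4423281953075063
tip [ 0.61400481 -0.36572961] tail [ 0.42592127 -0.27664801]
grip from mid [ 0.48381274 -0.30406702] tip [ 0.61485758 -0.36613351]
-0.087 [-0.0132  0.0121]
-0.068 [-0.0141  0.0143]
-0.049 [-0.0137  0.0147]
-0.03 [-0.0146  0.0147]
-0.011 [-0.0146  0.0143]
0.008 [-0.0138  0.0134]
0.027 [-0.0116  0.0108]
0.046 [-0.0037  0.005 ]
0.065 [-0.0033  0.0046]
0.084 [-0.0069  0.0067]
0.103 [-0.0096  0.0089]
0.122 [-0.0083  0.008 ]
junction_box ((0.7321085929870605, 0.006757602095603943), (0.16907823085784912, 0.2747165262699127), 4.129276275634766)
cover ((0.7286360859870911, 0.007599227130413055), (0.12013819068670273, 0.15683341026306152), 3.0865211486816406)
```

```bash
cat > fit.py <<'E'
from h import *
from m import F,mask
from scipy.optimize import minimize
def boxpts(x0,x1,y0,y1,z0,z1): return np.array([[x,y,z] for x in(x0,x1) for y in(y0,y1) for z in(z0,z1)])
S=4
def soft(f,parts,pose):
    x,y,a=pose; R=np.array([[np.cos(a),-np.sin(a),0],[np.sin(a),np.cos(a),0],[0,0,1]])
    M=np.zeros((384*S,512*S),np.uint8)
    for p in parts:
        q=proj(f,p@R.T+[x,y,0]); h=cv2.convexHull(((q+.5)*S-.5).astype(np.float32)); cv2.fillConvexPoly(M,np.round(h*16).astype(np.int32),1,shift=4)
    return cv2.resize(M.astype(np.float32),(512,384),interpolation=cv2.INTER_AREA)
def fit(parts,masks,p0):
    def cost(p):
        return sum(abs(soft(F[c],parts,p)-m).sum()/m.sum() for c,m in masks.items())
    r=minimize(cost,p0,method="Nelder-Mead",options=dict(initial_simplex=np.array([p0]+[np.array(p0)+d for d in np.diag([.008,.008,.06])]),xatol=1e-4,fatol=1e-4))
    return r.x,r.fun
lever=[boxpts(-.065,.045,-.013,.013,0,.022),boxpts(.045,.109,-.0055,.0055,.009,.013),boxpts(.109,.145,-.0075,.0075,.0095,.0125)]
board=[boxpts(-.077,.088,-.135,.135,0,.012),boxpts(-.055,.055,-.075,.075,.012,.095),boxpts(-.057,.055,-.077,.077,.0955,.1045)]
cover=[boxpts(-.057,.055,-.077,.077,.0955,.1045)]
if __name__=="__main__":
    near={"lever":{"top":(316,224),"scene":(263,264)},"junction_box":{"top":(224,154),"scene":(281,180)},"cover":{"top":(219,150),"scene":(276,167)}}
    for l,parts,p0 in(("lever",lever,(.484,-.304,-.44)),("junction_box",board,(.727,.007,.065)),("cover",cover,(.727,.007,.065))):
        for cams in(("top",),("scene",),("top","scene")):
            try:
                ms={c:mask(l,c,near[l][c]).astype(np.float32) for c in cams}; print(l,cams,fit(parts,ms,p0),[m.sum() for m in ms.values()])
            except Exception as e: print(l,cams,e)
E
python3 fit.py | grep -v "^-\?0"
```

```text
lever len -0.08622829997179665 0.11572380107824401 0.20195210105004066 yaw -0.4421244663212234
tip [ 0.61113719 -0.3645059 ] tail [ 0.42860385 -0.27809855]
grip from mid [ 0.48371673 -0.3041878 ] tip [ 0.61477421 -0.36622759]
junction_box ((0.7327525615692139, 0.006749942898750305), (0.16584371030330658, 0.26976826786994934), 3.7900562286376953)
cover ((0.7304017543792725, 0.007967688143253326), (0.11902866512537003, 0.15635350346565247), 3.582974672317505)
lever ('top',) (array([ 0.48305322, -0.30416998, -0.43925361]), np.float64(0.21159029006958008)) [np.float32(371.0)]
lever ('scene',) (array([ 0.47920281, -0.3045041 , -0.43320882]), np.float64(0.36973685026168823)) [np.float32(380.0)]
lever ('top', 'scene') (array([ 0.4828147 , -0.30408463, -0.44465702]), np.float64(0.5881583094596863)) [np.float32(371.0), np.float32(380.0)]
junction_box ('top',) (array([0.72783834, 0.00663928, 0.06737152]), np.float64(0.025016233325004578)) [np.float32(3850.0)]
junction_box ('scene',) (array([0.72738804, 0.007261  , 0.05790998]), np.float64(0.040086377412080765)) [np.float32(2518.0)]
junction_box ('top', 'scene') (array([0.72776494, 0.00686361, 0.06713246]), np.float64(0.06624826788902283)) [np.float32(3850.0), np.float32(2518.0)]
cover ('top',) (array([0.72981668, 0.00753152, 0.06447174]), np.float64(0.04492524266242981)) [np.float32(1739.0)]
cover ('scene',) (array([0.72878777, 0.0059793 , 0.0711958 ]), np.float64(0.056086089462041855)) [np.float32(877.0)]
cover ('top', 'scene') (array([0.72934765, 0.00660335, 0.0607515 ]), np.float64(0.10406440496444702)) [np.float32(1739.0), np.float32(877.0)]
```

View pics/box1.png

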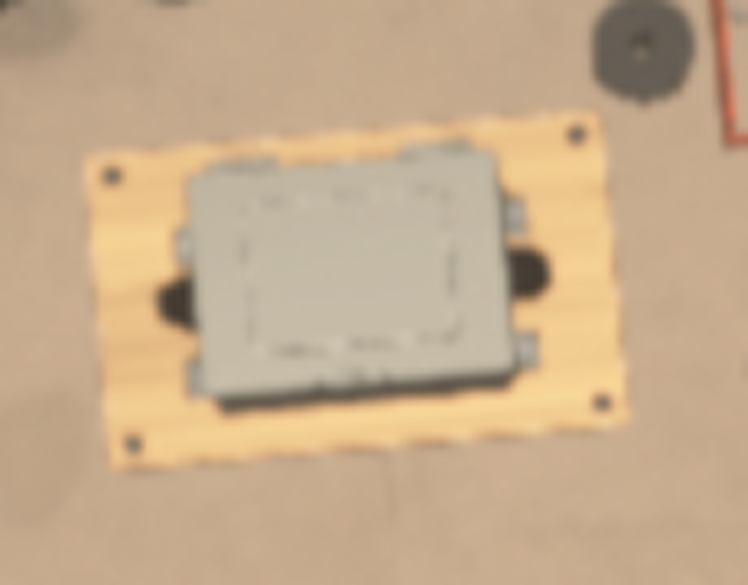

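Request:
move_arm(motion=[[[60,-30,0],[0,0,0]],[[110,-70,0],[0,0,0]],[[160,-110,0],[0,0,0]],[[200,-155,0],[0,0,-0.05]],[[235,-205,0],[0,0,-0.05]],[[260,-260,0],[0,0,-0.1]],[[280,-320,0],[0,0,-0.1]],[[290,-380,0],[0,0,-0.15]],[[295,-440,0],[0,0,-0.15]],[[300,-500,0],[0,0,-0.15]],[[303,-560,0],[0,0,-0.15]],[[303,-620,0],[0,0,-0.15]]], jaw=60)

```text
clock: 3.3
position: [0.4828, -0.0233, 0.2565]
tool_rot: [3.141, 0.001, 2.7]
force: [1.6, -0.9, 0.2]
grip_width: 0.06
```

Request:
move_arm(motion=[[[0,-60,0],[0,0,0]],[[0,-120,-10],[0,0,0]],[[0,-180,-30],[0,0,0]],[[0,-230,-60],[0,0,0]],[[0,-265,-105],[0,0,0]],[[0,-283,-150],[0,0,0]],[[0,-283,-190],[0,0,0]],[[0,-283,-196],[0,0,0]]], jaw=44)

```text
clock: 4.3
position: [0.4817, -0.3039, 0.0583]
tool_rot: [3.141, -0.004, 2.7]
force: [0.3, 0.2, 0.5]
grip_width: 0.0437
```

```bash
python3 - <<'E'
from h import *
s=observe(); print(s["clock"],np.round(s["qpos"],2),np.round(s["position"],4),s["tool_rot"],s["force"])
for c,(x,y) in(("top",(316,224)),("scene",(263,264))):
    f=grab_frame(c); im=cv2.cvtColor(f["frame"],cv2.COLOR_RGB2BGR)[y-50:y+50,x-60:x+60]
    cv2.imwrite(f"pics/pre_{c}.png",cv2.resize(im,None,fx=6,fy=6,interpolation=cv2.INTER_CUBIC))
E
```

```text
4.3 [ 0.34  0.73  0.17  1.88 -0.21  0.55  1.78] [ 0.4817 -0.3039  0.0583] [ 3.14142244 -0.00383468  2.69951444] [0.27572725 0.17090213 0.47204653]
```

View pics/pre_scene.png

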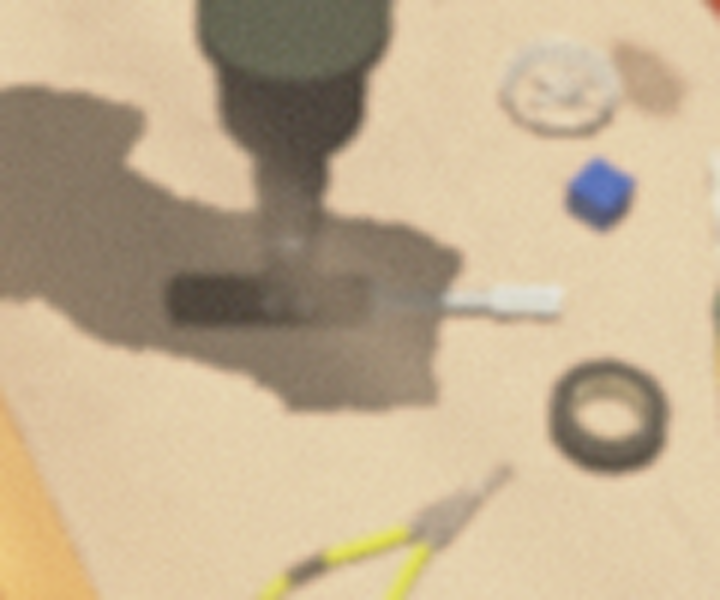

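View pics/pre_top.png

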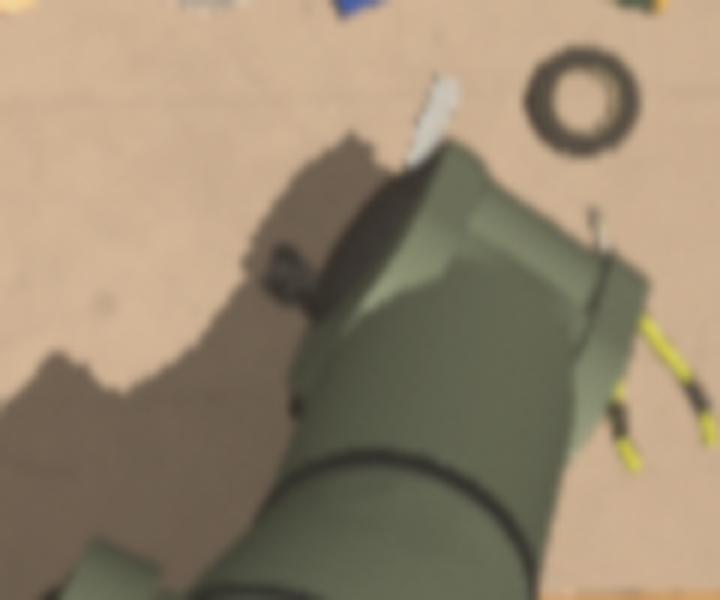

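The fingers straddle the handle near its middle: jaws around (285,270) in the scene crop, with the blade running to (560,300). Descending.

Request:
move_arm(motion=[[[0,0,-12],[0,0,0]],[[0,0,-24],[0,0,0]],[[0,0,-29],[0,0,0]],[[0,0,-31],[0,0,0]],[[0,0,-31],[0,0,0]]])

```text
clock: 5.03
position: [0.4829, -0.3045, 0.0293]
tool_rot: [-3.142, 0.0, 2.7]
force: [0.3, 0.9, 1.0]
grip_width: 0.0441
```

```bash
python3 - <<'E'
from h import *
s=observe(); print(s["clock"],np.round(s["position"],4),s["force"],s["grip_width"])
E
```

```text
5.025 [ 0.4829 -0.3045  0.0293] [0.29688281 0.9088202  0.95798652] 0.044085385907184006
```

Close.

Request:
move_arm(motion=[[[0,0,0],[0,0,0]],[[0,0,0],[0,0,0]],[[0,0,0],[0,0,0]],[[0,0,0],[0,0,0]]], jaw=10, grip_force=110)

```text
clock: 5.52
position: [0.4829, -0.3045, 0.03]
tool_rot: [3.142, 0.0, 2.7]
force: [-2.9, 2.3, 10.4]
grip_width: 0.0234
```

Request:
move_arm(motion=[[[0,0,15],[0,0,0]],[[0,0,50],[0,0,0]],[[0,0,110],[0,0,0]],[[0,0,130],[0,0,0]],[[0,0,130],[0,0,0]]])

```text
clock: 6.15
position: [0.4835, -0.3048, 0.1615]
tool_rot: [3.142, 0.003, 2.7]
force: [-0.8, -0.4, -1.6]
grip_width: 0.0236
```

```bash
python3 - <<'E'
from h import *
s=observe(); print(s["clock"],np.round(s["position"],4),s["tool_rot"],s["force"],s["moment"],s["grip_width"])
for c,(x,y) in(("top",(316,224)),("scene",(263,234))):
    f=grab_frame(c); im=cv2.cvtColor(f["frame"],cv2.COLOR_RGB2BGR)[y-50:y+50,x-60:x+60]
    cv2.imwrite(f"pics/lift_{c}.png",cv2.resize(im,None,fx=6,fy=6,interpolation=cv2.INTER_CUBIC))
E
```

```text
6.15 [ 0.4835 -0.3048  0.1615] [3.14151286 0.00347963 2.69981092] [-0.8120505  -0.44620232 -1.58497841] [0.01087675 0.00868633 0.00510626] 0.02362390694241701
```

View pics/lift_scene.png

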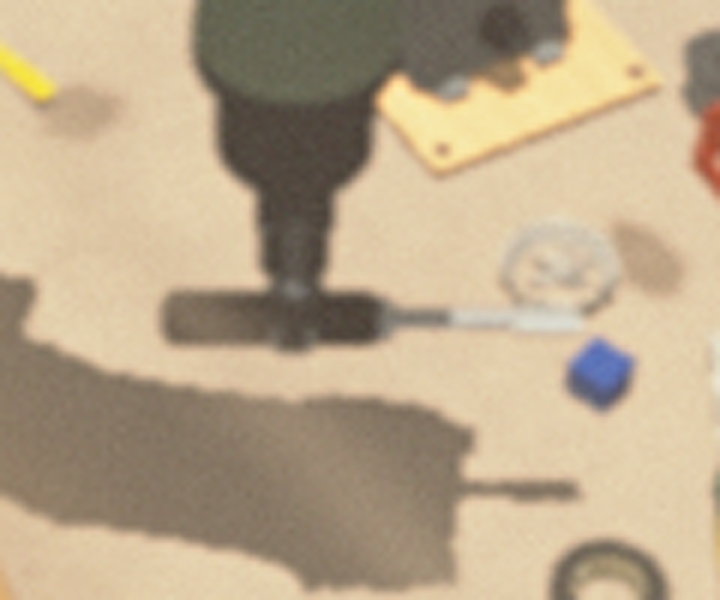

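Request:
move_arm(motion=[[[5,50,0],[0,0,0.15]],[[10,105,0],[0,0,0.3]],[[15,165,0],[0,0,0.42]],[[18,220,0],[0,0,0.5]],[[20,270,0],[0,0,0.508]],[[20,296,-10],[0,0,0.508]],[[20,296,-30],[0,0,0.508]],[[20,296,-40],[0,0,0.508]],[[20,296,-40],[0,0,0.508]],[[20,296,-40],[0,0,0.508]]])

```text
clock: 7.5
position: [0.5029, -0.0089, 0.1195]
tool_rot: [-3.142, 0.0, -3.076]
force: [-0.5, 0.4, -1.2]
grip_width: 0.0234
```

```bash
cat > chk.py <<'E'
from h import *
import sys
tag=sys.argv[1]
s=observe(); print(s["clock"],np.round(s["qpos"],2),np.round(s["position"],4),np.round(s["tool_rot"],3),np.round(s["force"],1),np.round(s["moment"],2),s["grip_width"])
C={"top":(220,190),"scene":(262,190)}
for c,(x,y) in C.items():
    f=grab_frame(c); im=cv2.cvtColor(f["frame"],cv2.COLOR_RGB2BGR)[y-50:y+50,x-65:x+65]
    cv2.imwrite(f"pics/{tag}_{c}.png",cv2.resize(im,None,fx=6,fy=6,interpolation=cv2.INTER_CUBIC))
E
python3 chk.py a
```

```text
7.5 [-0.15  0.54  0.07  2.03 -0.07  0.57  1.6 ] [ 0.5029 -0.0089  0.1195] [-3.142  0.    -3.076] [-0.5  0.4 -1.2] [-0.01 -0.03 -0.04] 0.023435249833844936
```

View pics/a_scene.png

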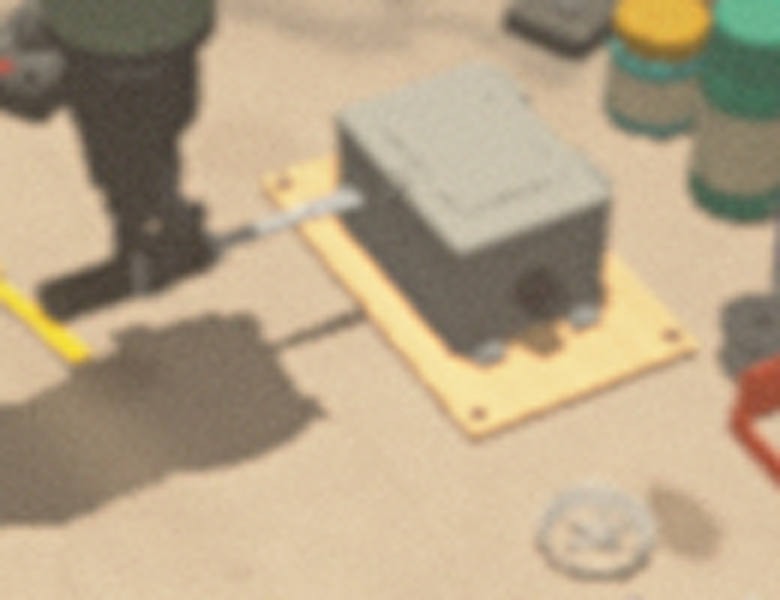

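View pics/a_top.png

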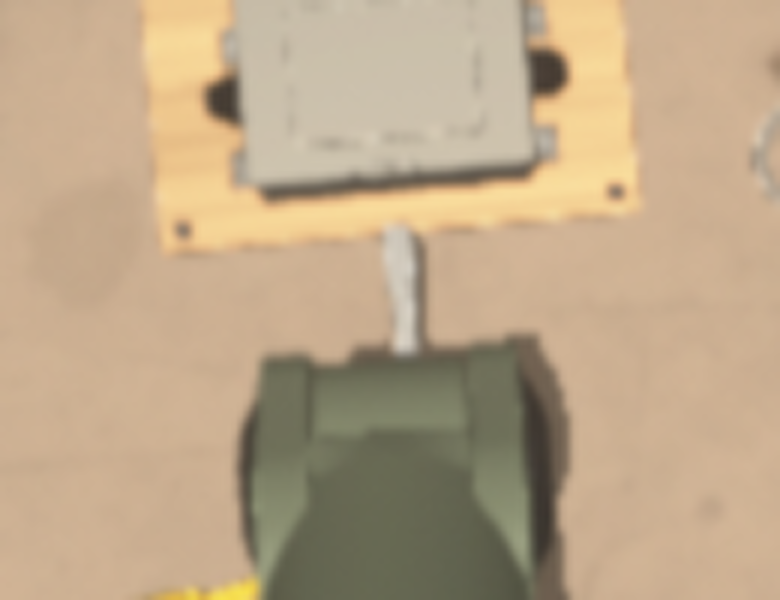

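```bash
cat > tri.py <<'E'
from h import *
import sys
F={c:grab_frame(c) for c in("scene","top")}
def full(c,u,v,x0,y0): return ((u+.5)/6-.5+x0,(v+.5)/6-.5+y0)
def tri(ps,pt):
    o1,v1=ray(F["scene"],[ps]);o2,v2=ray(F["top"],[pt]);v1=v1[0];v2=v2[0]
    A=np.c_[v1,-v2];t=np.linalg.lstsq(A,o2-o1,rcond=None)[0];a=o1+v1*t[0];b=o2+v2*t[1];return (a+b)/2,np.linalg.norm(a-b)
if __name__=="__main__":
    ps=full("scene",361,197,197,140);pt=full("top",398,227,155,140)
    print(tri(ps,pt))
    for z in(.09,.095,.1005,.105): print(z,[np.round(proj(F[c],[[.503+.145*np.cos(.066),-.0085+.145*np.sin(.066),z]]),1) for c in F],ps,pt)
    # base of steel bright part etc
    sl=[.728-.055*np.cos(.066),.0068-.055*np.sin(.066),.091]
    print("slot",sl,[proj(F[c],[sl]) for c in F])
E
python3 tri.py
```

```text
(array([ 6.46874227e-01, -6.19658451e-04,  9.93359800e-02]), np.float64(0.002775272311843305))
0.09 [array([[256.3, 174.1]]), array([[220.6, 177.1]])] (256.75, 172.41666666666666) (220.91666666666669, 177.41666666666666)
0.095 [array([[256.3, 173. ]]), array([[220.6, 176.9]])] (256.75, 172.41666666666666) (220.91666666666669, 177.41666666666666)
0.1005 [array([[256.4, 171.9]]), array([[220.5, 176.7]])] (256.75, 172.41666666666666) (220.91666666666669, 177.41666666666666)
0.105 [array([[256.4, 170.9]]), array([[220.5, 176.6]])] (256.75, 172.41666666666666) (220.91666666666669, 177.41666666666666)
slot [np.float64(0.6731197465225434), np.float64(0.0031726348060737626), 0.091] [array([[262.2908642 , 171.62797724]]), array([[219.80415759, 169.1877233 ]])]
```

Request:
move_arm(motion=[[[0,1,-9],[0,0,0]],[[10,2,-9],[0,0,0]],[[20,2.5,-9],[0,0,0]],[[26,3,-9],[0,0,0]],[[31,3,-9],[0,0,0]],[[36,3.5,-9],[0,0,0]],[[36,3.5,-9],[0,0,0]]])

```text
clock: 8.57
position: [0.5391, -0.0049, 0.1103]
tool_rot: [-3.142, 0.0, -3.075]
force: [0.1, -1.0, -0.7]
grip_width: 0.0235
```

```bash
python3 chk.py b
```

```text
8.575 [-0.15  0.6   0.07  1.95 -0.07  0.6   1.6 ] [ 0.5391 -0.0049  0.1103] [-3.142  0.    -3.075] [ 0.1 -1.  -0.7] [-0.01 -0.01  0.03] 0.023537494128340324
```

View pics/b_scene.png

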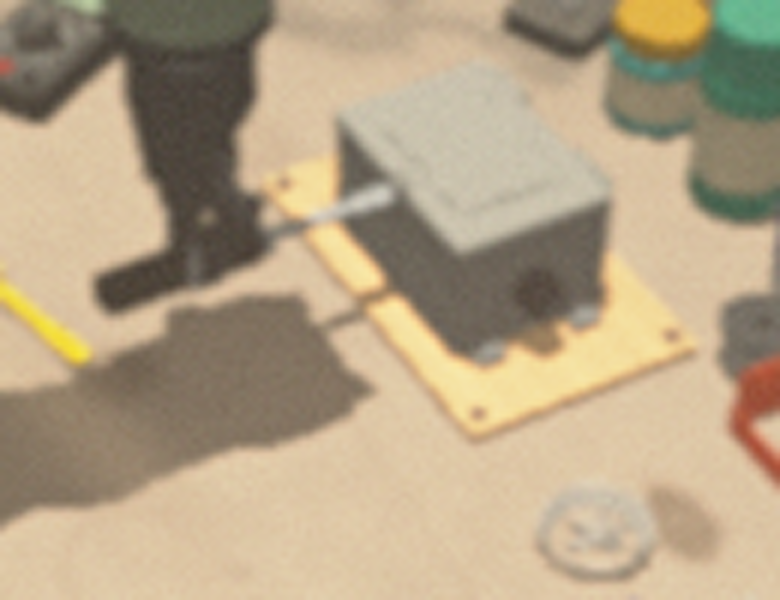

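The tip at (397,193) is entering the notch with no force on the wrist. I'll go deeper.

Request:
move_arm(motion=[[[6,0.4,0],[0,0,0]],[[12,0.8,0],[0,0,0]],[[18,1.2,0],[0,0,0]],[[24,1.6,0],[0,0,0]],[[30,2,0],[0,0,0]],[[30,2,0],[0,0,0]]])

```text
clock: 9.43
position: [0.5692, -0.0029, 0.1102]
tool_rot: [-3.142, 0.0, -3.075]
force: [-1.3, 0.7, -0.9]
grip_width: 0.0234
```

```bash
python3 chk.py c
```

```text
9.425 [-0.15  0.63  0.07  1.87 -0.07  0.65  1.6 ] [ 0.5692 -0.0029  0.1102] [-3.142  0.    -3.075] [-1.3  0.7 -0.9] [ 0.02 -0.02 -0.01] 0.023393256943266813
```

View pics/c_scene.png

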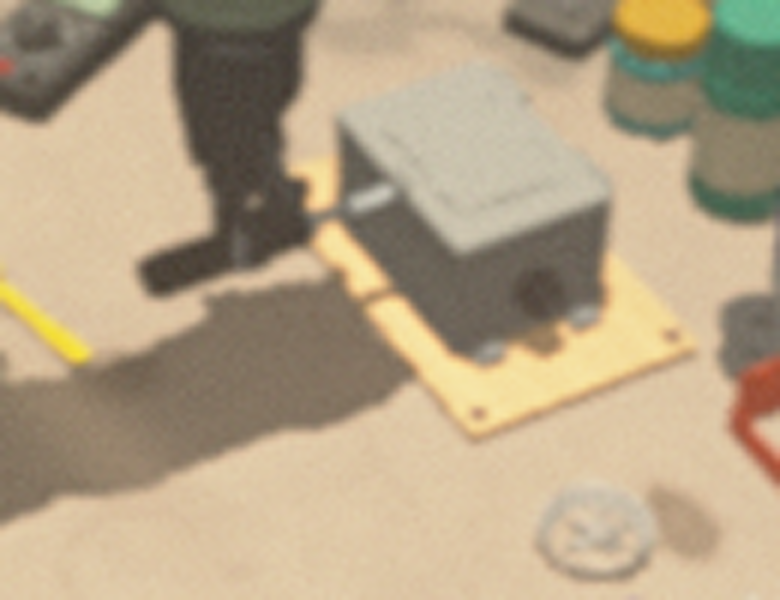

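Request:
move_arm(motion=[[[0,0,-2],[0,0,0]],[[-1,0,-7.5],[0.0033,-0.05,0]],[[-1.5,0,-13],[0.0066,-0.1,0]],[[-2,0,-18],[0.01,-0.15,0]],[[-2,0,-23.5],[0.0132,-0.2,0]],[[-2,0,-23.5],[0.0132,-0.2,0]]])

```text
clock: 10.28
position: [0.5658, -0.003, 0.0864]
tool_rot: [-3.142, 0.199, -3.075]
force: [-5.7, 0.7, 0.8]
grip_width: 0.0235
```

```bash
python3 chk.py d
```

```text
10.275 [-0.14  0.61  0.05  2.04 -0.08  0.29  1.6 ] [ 0.5658 -0.003   0.0864] [-3.142  0.199 -3.075] [-5.7  0.7  0.8] [-0.12  1.42 -0.01] 0.02351959306141986
```

View pics/d_scene.png

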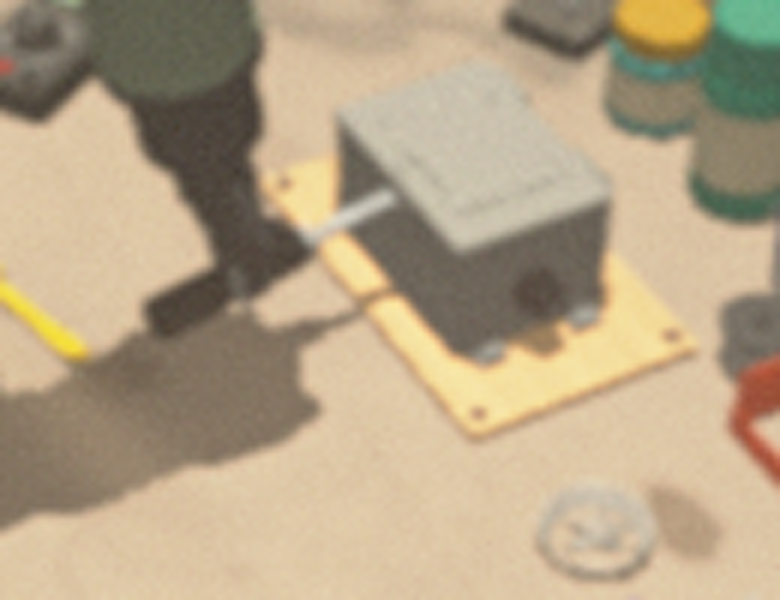

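Request:
move_arm(motion=[[[0,0,-5.5],[0.0033,-0.05,0]],[[0.5,0,-10.5],[0.0066,-0.1,0]],[[1,0,-16],[0.01,-0.15,0]],[[1,0,-16],[0.01,-0.15,0]]])

```text
clock: 10.88
position: [0.5631, -0.0125, 0.0726]
tool_rot: [-3.11, 0.281, -3.074]
force: [-1.8, 5.3, 8.6]
grip_width: 0.0233
```

```bash
python3 chk.py e
```

```text
10.875 [-0.01  0.62 -0.13  2.11  0.72  0.18  0.83] [ 0.5631 -0.0125  0.0726] [-3.11   0.281 -3.074] [-1.8  5.3  8.6] [ 1.11 -0.61  0.98] 0.02331139015505386
```

View pics/e_scene.png

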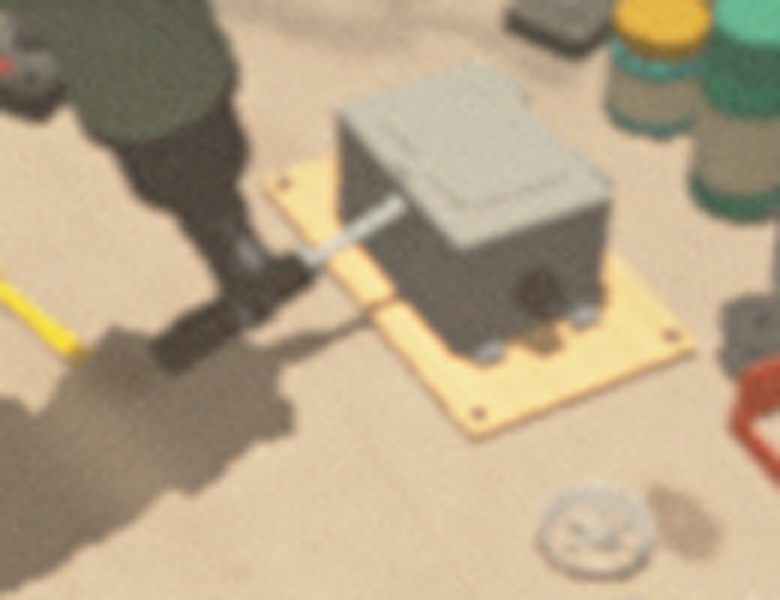

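Request:
move_arm(motion=[[[0,0,5.5],[-0.0033,0.05,0]],[[-1,0,16],[-0.01,0.15,0]],[[-1,0,21.5],[-0.0133,0.2,0]],[[-0.5,0,26.5],[-0.0167,0.25,0]],[[0,0,32],[-0.02,0.3,0]],[[0,0,32],[-0.02,0.3,0]]])

```text
clock: 11.72
position: [0.5628, -0.0137, 0.1045]
tool_rot: [-3.109, -0.022, -3.076]
force: [3.3, -0.5, 4.9]
grip_width: 0.0235
```

```bash
python3 chk.py f; python3 - <<'E'
import cv2,numpy as np
a=[cv2.imread(f"pics/{t}_scene.png")[50:300,300:640] for t in "cef"]
cv2.imwrite("pics/cmp1.png",cv2.resize(np.hstack(a),(800,196)))
E
```

```text
11.725 [ 0.23  0.68 -0.47  1.85  0.47  0.75  1.13] [ 0.5628 -0.0137  0.1045] [-3.109 -0.022 -3.076] [ 3.3 -0.5  4.9] [ 0.2  -1.48  0.05] 0.023549927144296885
```

View pics/f_scene.png

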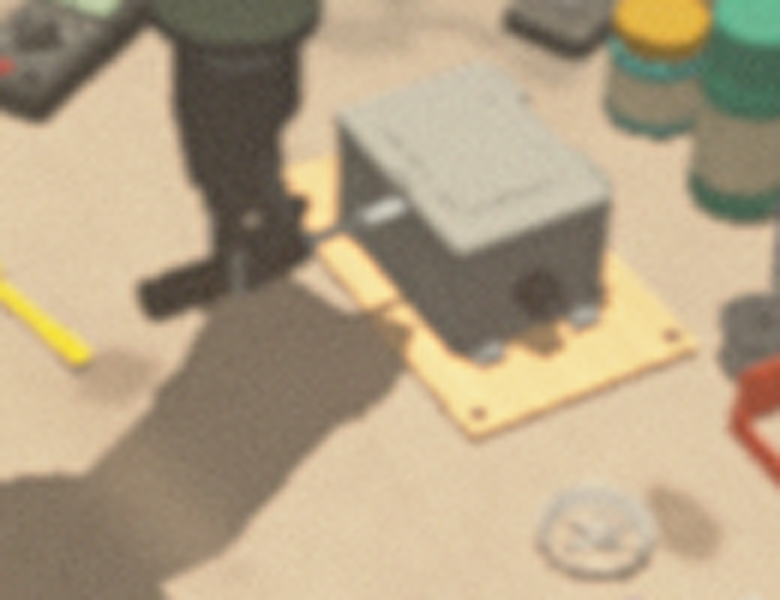

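View pics/cmp1.png

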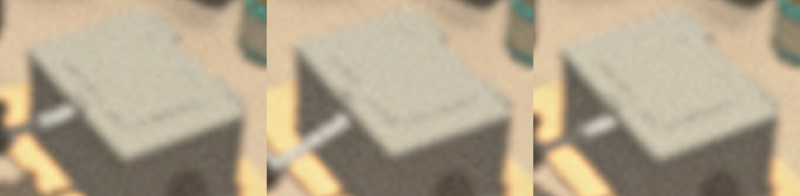

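```bash
python3 - <<'E'
from h import *
from scipy.spatial.transform import Rotation as R
c=R.from_euler("xyz",observe()["tool_rot"]);t=R.from_euler("xyz",[np.pi,0,-3.0756])
print((t*c.inv()).as_rotvec())
E
```

```text
[ 0.034071   -0.01950462  0.00013497]
```

Request:
move_arm(motion=[[[0,3,3],[0.017,-0.01,0]],[[0,7,5.7],[0.034,-0.0195,0]],[[0,9.5,5.7],[0.034,-0.0195,0]],[[3,9.7,5.7],[0.034,-0.0195,0]],[[6,10,5.7],[0.034,-0.0195,0]],[[6,10,5.7],[0.034,-0.0195,0]]])

```text
clock: 12.58
position: [0.567, -0.0034, 0.1089]
tool_rot: [3.141, -0.003, -3.075]
force: [-0.6, 0.1, -1.2]
grip_width: 0.0234
```

```bash
python3 chk.py g
```

```text
12.575 [ 0.25  0.67 -0.49  1.85  0.45  0.74  1.15] [ 0.567  -0.0034  0.1089] [ 3.141e+00 -3.000e-03 -3.075e+00] [-0.6  0.1 -1.2] [-0.01  0.05 -0.05] 0.02341545152873604
```

View pics/g_scene.png

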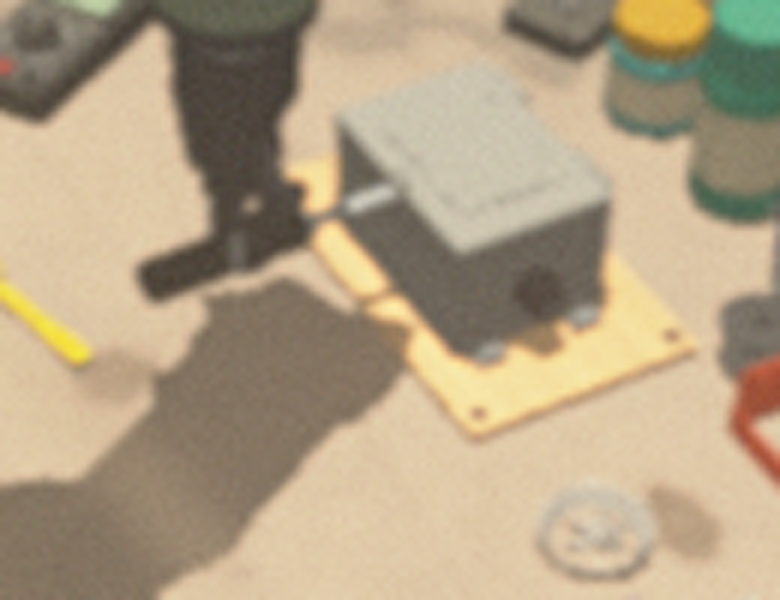

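View pics/g_top.png

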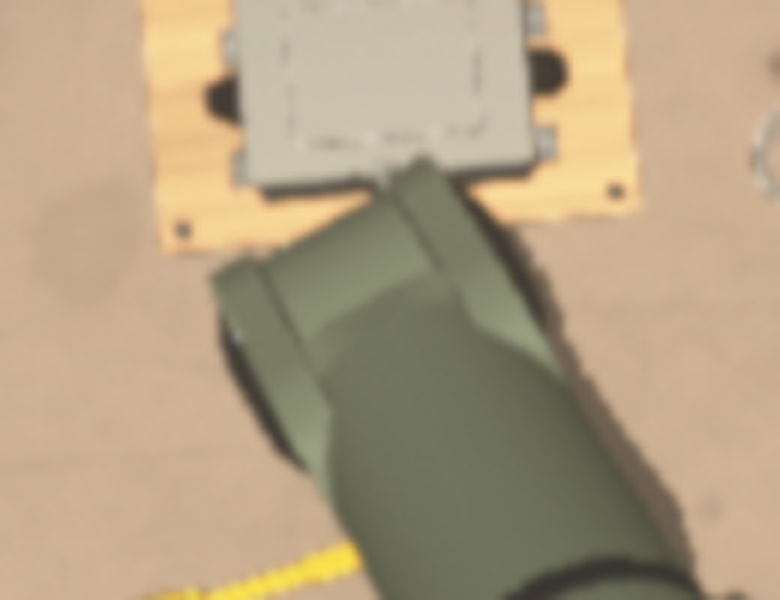

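Request:
move_arm(motion=[[[7,0.5,0],[0,0,0]],[[14,1,0],[0,0,0]],[[21,1.4,0],[0,0,0]],[[21,1.4,-1.5],[0,0,0]],[[20,1.4,-5.8],[0.0033,-0.05,0]],[[19.4,1.4,-10],[0.0066,-0.1,0]],[[19,1.4,-14.5],[0.01,-0.15,0]],[[19,1.4,-14.5],[0.01,-0.15,0]]])

```text
clock: 13.68
position: [0.5848, -0.0022, 0.0942]
tool_rot: [3.142, 0.146, -3.074]
force: [-0.7, 0.7, -1.3]
grip_width: 0.023
```

```bash
python3 chk.py i
```

```text
13.675 [ 0.21  0.66 -0.42  1.93  0.55  0.51  1.05] [ 0.5848 -0.0022  0.0942] [ 3.142  0.146 -3.074] [-0.7  0.7 -1.3] [-0.03  0.2  -0.03] 0.023006442853929943
```

View pics/i_scene.png

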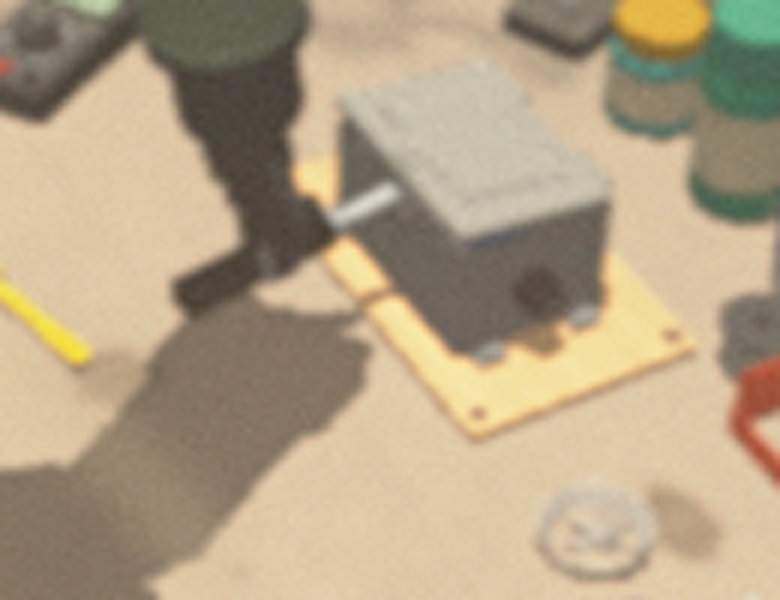

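The cover is off its catches: there is a gap under its front edge at (490,240), and the wrist force is near zero. Next I pull back slightly and start swinging it up.

Request:
move_arm(motion=[[[-9,-0.6,0],[0,0,0]],[[-18,-1.2,0],[0,0,0]],[[-18,-1.2,4],[0,0,0]],[[-17,-1.1,11],[0,0,0]],[[-15,-1,18],[0,0,0]],[[-12.5,-0.8,25],[0,0,0]],[[-9.5,-0.6,31],[0,0,0]],[[-9.5,-0.6,31],[0,0,0]]])

```text
clock: 14.78
position: [0.5769, -0.0026, 0.1261]
tool_rot: [3.141, 0.149, -3.075]
force: [-1.1, 0.9, -1.4]
grip_width: 0.0238
```

```bash
python3 chk.py j
```

```text
14.775 [ 0.24  0.6  -0.46  1.94  0.51  0.56  1.08] [ 0.5769 -0.0026  0.1261] [ 3.141  0.149 -3.075] [-1.1  0.9 -1.4] [-0.01  0.29  0.  ] 0.023763560927001364
```

View pics/j_scene.png

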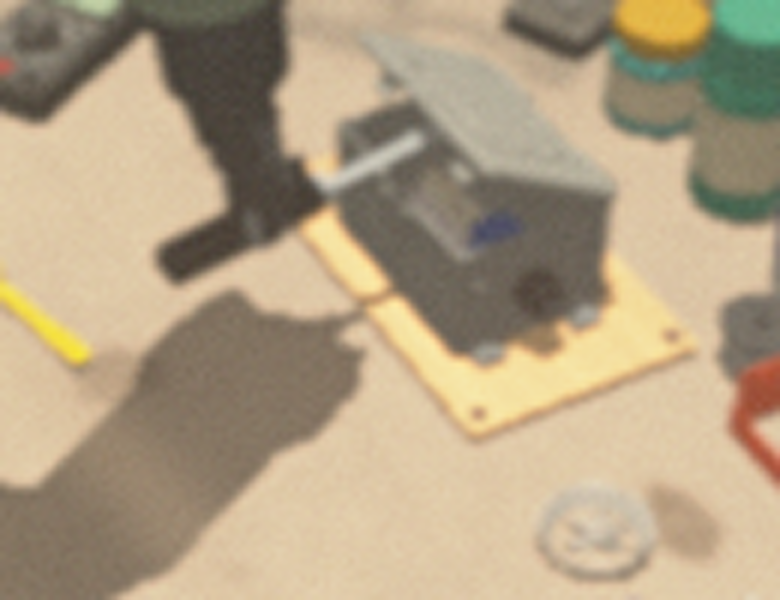

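Request:
move_arm(motion=[[[3.5,0.2,5.5],[0,0,0]],[[8,0.5,11],[0,0,0]],[[12.5,0.8,16],[0,0,0]],[[18,1.2,21],[0,0,0]],[[23.5,1.6,25],[0,0,0]],[[29.5,2,28],[0,0,0]],[[36,2.4,31.5],[0,0,0]],[[42.5,2.8,33.5],[0,0,0]],[[49.5,3.3,35],[0,0,0]],[[49.5,3.3,35],[0,0,0]]])

```text
clock: 16.12
position: [0.6264, 0.0007, 0.1606]
tool_rot: [3.141, 0.148, -3.075]
force: [-0.4, -0.0, -1.7]
grip_width: 0.0234
```

```bash
python3 chk.py k
```

```text
16.125 [ 0.25  0.62 -0.5   1.79  0.46  0.7   1.15] [0.6264 0.0007 0.1606] [ 3.141  0.148 -3.075] [-0.4 -0.  -1.7] [-0.02  0.21 -0.  ] 0.023368926106115857
```

View pics/k_scene.png

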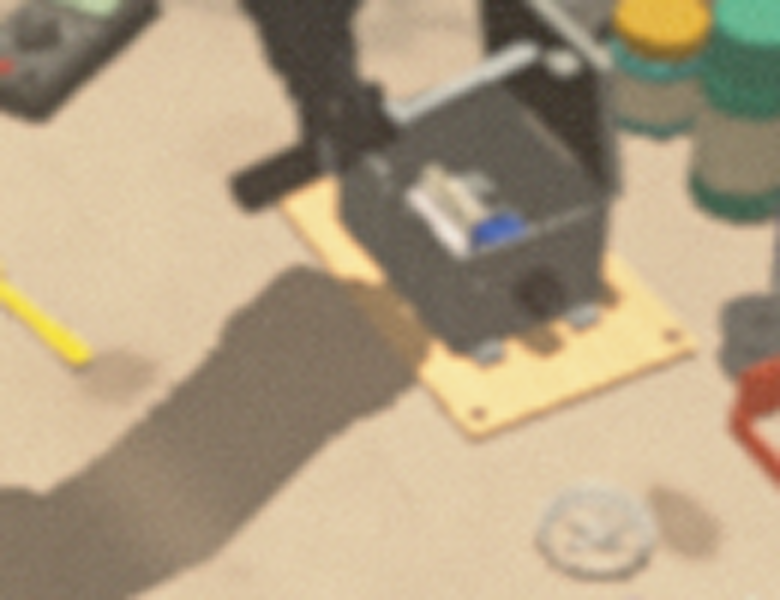

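The cover is nearly vertical. I'll push it past the tipping point.

Request:
move_arm(motion=[[[7,0.5,1],[0,0,0]],[[14,0.9,1],[0,0,0]],[[20,1.3,0],[0,0,0]],[[26,1.7,-1],[0,0,0]],[[31,2,-2],[0,0,0]],[[31,2,-2],[0,0,0]]])

```text
clock: 16.98
position: [0.657, 0.0027, 0.1583]
tool_rot: [3.141, 0.148, -3.075]
force: [0.2, 0.9, -1.3]
grip_width: 0.0235
```

```bash
python3 - <<'E'
import re;s=open('chk.py').read();open('chk.py','w').write(s.replace('(262,190)','(265,165)'))
E
python3 chk.py l
```

```text
16.975 [ 0.24  0.66 -0.49  1.7   0.46  0.74  1.16] [0.657  0.0027 0.1583] [ 3.141  0.148 -3.075] [ 0.2  0.9 -1.3] [ 0.01  0.22 -0.  ] 0.023472477060787502
```

View pics/l_scene.png

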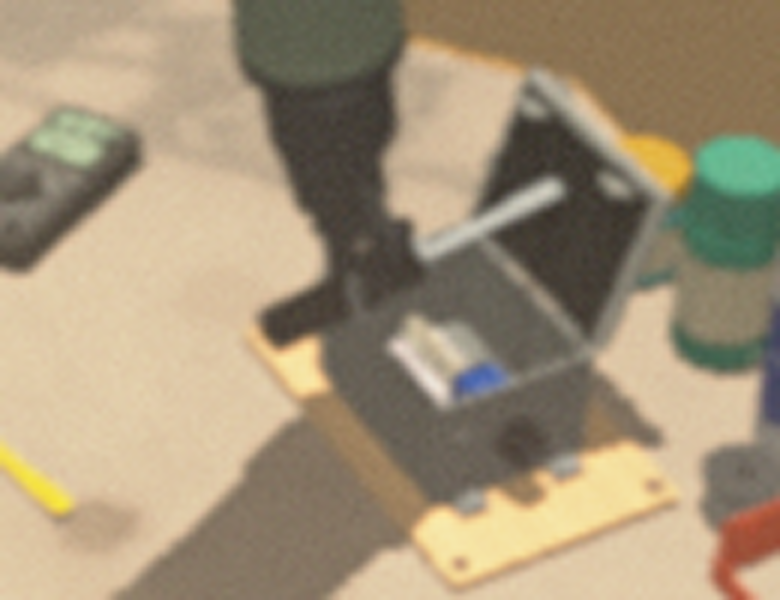

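```bash
python3 - <<'E'
from h import *
from scipy.spatial.transform import Rotation as R
c=R.from_euler("xyz",[np.pi,.148,-3.075])
for t in([np.pi,0,-3.0756],[np.pi,0,2.700]): print(np.round((R.from_euler("xyz",t)*c.inv()).as_rotvec(),4))
E
```

```text
[-0.0098  0.1477 -0.0006]
[ 0.0279  0.147  -0.5072]
```

Request:
move_arm(motion=[[[-30,-2,0],[0,0,0]],[[-80,-5,0],[0,0,0]],[[-130,-9,0],[0,0,0]],[[-160,-20,0],[0,0,0]],[[-165,-70,0],[0,0,0]],[[-170,-130,0],[0,0,0]],[[-175,-190,0],[0,0,0]],[[-175,-250,0],[0,0,0]],[[-175,-290,0],[0,0,0]],[[-175,-307,0],[0,0,0]],[[-175,-307,0],[0,0,0]]])

```text
clock: 18.45
position: [0.4816, -0.3048, 0.1584]
tool_rot: [3.141, 0.148, -3.076]
force: [0.4, 0.3, -0.8]
grip_width: 0.0233
```

```bash
python3 chk.py n; python3 - <<'E'
from h import *
shot("scene","n_full")
E
```

```text
18.45 [ 0.93  0.57 -0.58  1.91  0.39  0.64  1.78] [ 0.4816 -0.3048  0.1584] [ 3.141  0.148 -3.076] [ 0.4  0.3 -0.8] [-0.    0.2   0.01] 0.023307517144302126
```

View pics/n_full.png

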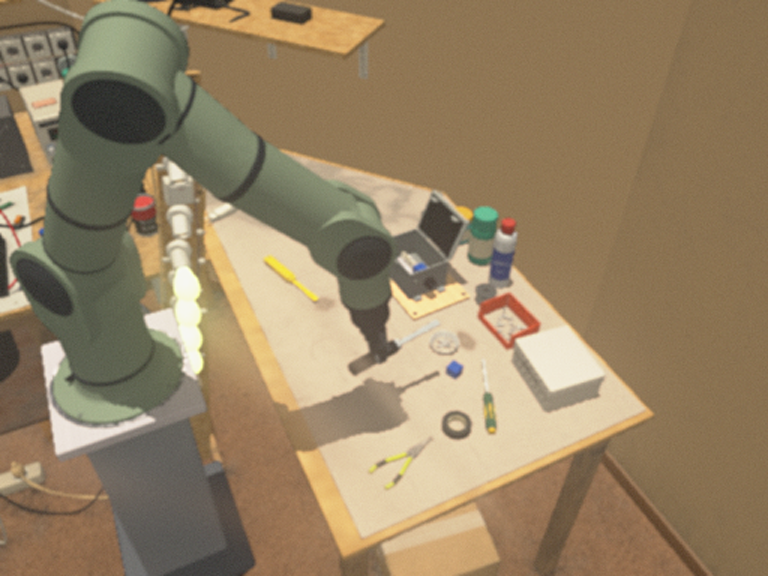

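View pics/n_scene.png

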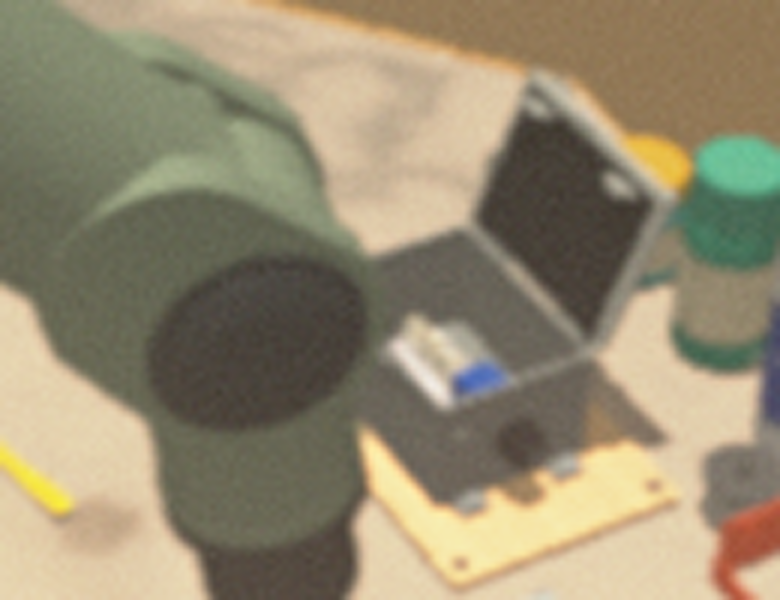

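The cover stays back, with its edge at (535,70) to (670,190). Now I level the tool and turn it to the original yaw.

Request:
move_arm(motion=[[[1,1,0],[0.007,0.037,-0.127]],[[1,1,0],[0.014,0.0735,-0.254]],[[1,1,-10],[0.021,0.11,-0.38]],[[1,1,-30],[0.028,0.147,-0.507]],[[1,1,-60],[0.028,0.147,-0.507]],[[1,1,-80],[0.028,0.147,-0.507]],[[1,1,-80],[0.028,0.147,-0.507]]])

```text
clock: 19.48
position: [0.4826, -0.3017, 0.0777]
tool_rot: [3.14, -0.002, 2.702]
force: [0.4, 0.2, -1.7]
grip_width: 0.0234
```

```bash
sed -i 's/(220,190)/(316,224)/;s/(265,165)/(263,250)/' chk.py; python3 chk.py o
```

```text
19.475 [ 0.7   0.7  -0.35  1.86  0.37  0.65  1.26] [ 0.4826 -0.3017  0.0777] [ 3.140e+00 -2.000e-03  2.702e+00] [ 0.4  0.2 -1.7] [ 0.03  0.01 -0.01] 0.02335045139218995
```

View pics/o_scene.png

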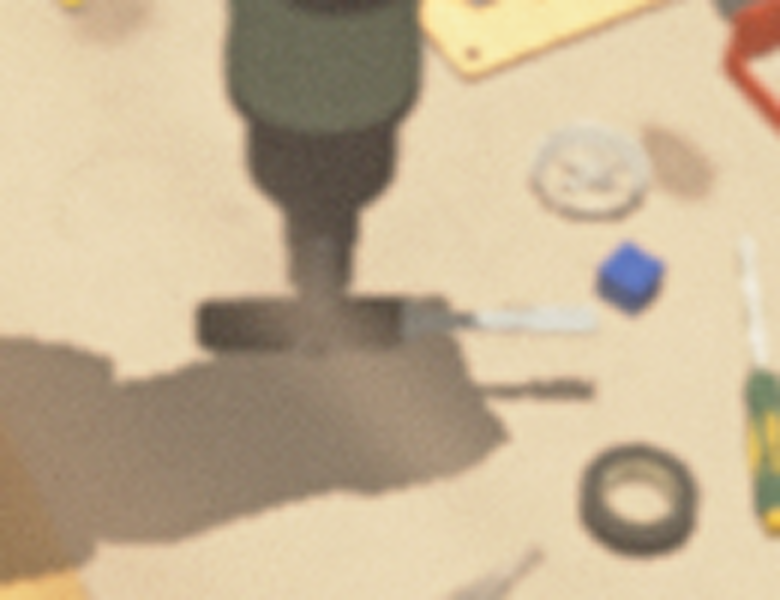

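View pics/o_top.png

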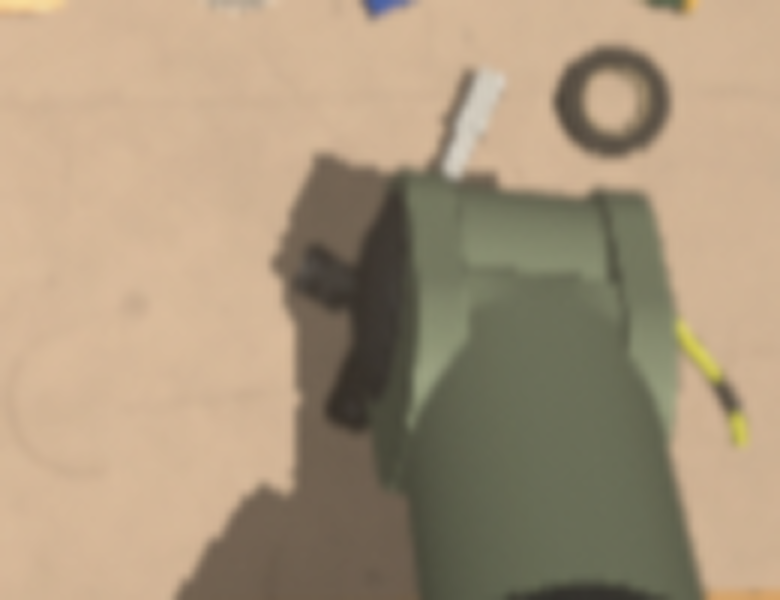

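Request:
move_arm(motion=[[[0,0,-15],[0,0,0]],[[0,0,-30],[0,0,0]],[[0,0,-40],[0,0,0]],[[0,0,-44],[0,0,0]],[[0,0,-46.5],[0,0,0]],[[0,0,-47],[0,0,0]],[[0,0,-47],[0,0,0]]])

```text
clock: 20.45
position: [0.4829, -0.3035, 0.0318]
tool_rot: [3.141, 0.0, 2.7]
force: [0.5, -0.2, -1.2]
grip_width: 0.0237
```

Request:
move_arm(motion=[[[0,0,-1],[0,0,0]],[[0,0,-1.5],[0,0,0]],[[0,0,-1.5],[0,0,0]]])

```text
clock: 20.82
position: [0.4832, -0.3036, 0.0306]
tool_rot: [3.141, 0.001, 2.7]
force: [0.3, -0.3, 8.5]
grip_width: 0.0235
```

Contact at 8 N. Releasing slowly.

Request:
move_arm(motion=[[[0,0,0],[0,0,0]],[[0,0,0],[0,0,0]],[[0,0,0],[0,0,0]],[[0,0,0],[0,0,0]],[[0,0,10],[0,0,0]],[[0,0,30],[0,0,0]],[[0,0,80],[0,0,0]],[[0,0,140],[0,0,0]],[[-20,50,170],[0,0,0]],[[-20,110,170],[0,0,0]],[[-20,170,170],[0,0,0]],[[-20,170,170],[0,0,0]]], jaw=44, grip_force=30)

```text
clock: 22.32
position: [0.4631, -0.1294, 0.2019]
tool_rot: [3.14, 0.002, 2.706]
force: [-0.4, -1.4, 0.2]
grip_width: 0.044
```

```bash
python3 - <<'E'
from h import *
s=observe();print(s["clock"],s["position"],s["force"])
shot("scene","p_s");shot("top","p_t")
E
```

```text
22.325 [ 0.46312156 -0.12937617  0.20185421] [-0.35565298 -1.41461098  0.21519354]
```

View pics/p_s.png

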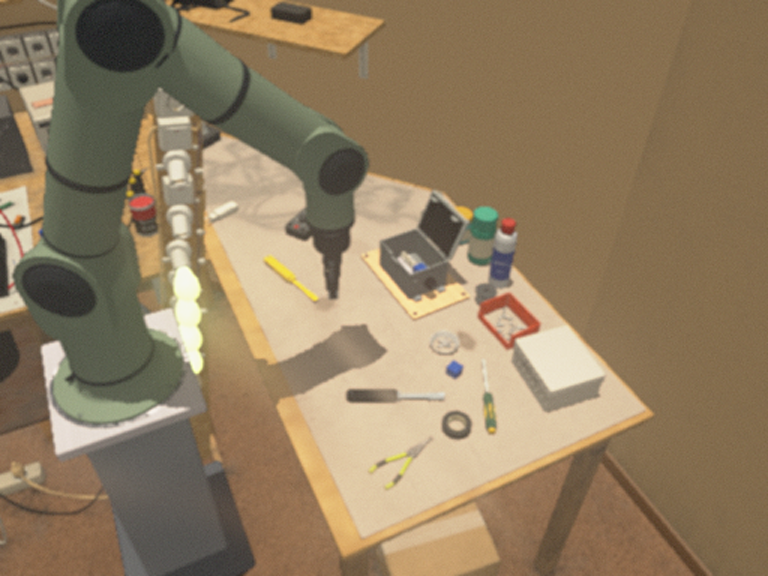

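View pics/p_t.png

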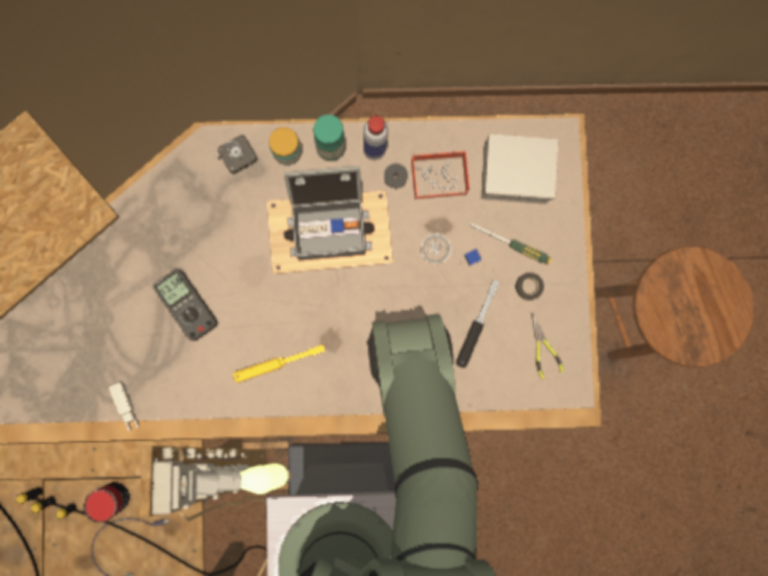

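The lever lies flat at its old place, (345–445,397) in the scene view, and nothing else has moved. One check of the cover angle by projection before I hand in.

```bash
python3 - <<'E'
from h import *
a=.066;R=np.array([[np.cos(a),-np.sin(a),0],[np.sin(a),np.cos(a),0],[0,0,1]])
F={c:grab_frame(c) for c in("scene","top")}
for th in(1.6,1.75,1.95):
    P=np.array([[.055-.112*np.cos(th),y,.0955+.112*np.sin(th)] for y in(.077,-.077)])@R.T+[.728,.0068,0]
    print(th,{c:np.round(proj(F[c],P)*1.5).tolist() for c in F})
s=observe();print(s["clock"],np.abs(s["qd"]).max())
E
```

```text
1.6 {'scene': [[419.0, 190.0], [454.0, 223.0]], 'top': [[284.0, 194.0], [361.0, 187.0]]}
1.75 {'scene': [[424.0, 188.0], [459.0, 222.0]], 'top': [[283.0, 186.0], [360.0, 179.0]]}
1.95 {'scene': [[431.0, 188.0], [467.0, 221.0]], 'top': [[283.0, 176.0], [359.0, 169.0]]}
22.525 0.013041896158089598
```

```bash
python3 -c "
from h import *
print(job_done()); print(observe()['clock'])"
```

```text
the job is handed in; nothing more can be done
None
the job is handed in; nothing more can be done
```

The junction box is open, the cover is back against its stop, and the job is handed in at about 22.5 s of the 58 s allowed.

**What I did:** I took the black lever and left the yellow look-alike alone. I put the blade into the notch, prised the cover off its catches, and swung it up and over with the blade. Then I laid the lever flat where it had been lying and moved the gripper clear.

**What went wrong on the way:** The first pry, with the blade about 40 mm in, did not free the cover. The wrist came close to the lower limit of joint 6 (0.18 against 0.16 rad), so the tool drifted about 10 mm sideways in the notch. I re-centred it, went in to about 60 mm and pried with less tilt, and that freed the cover.

**Last checks:**
- **Cover:** its upper edge in both pictures matches the projection for an angle of about 1.95, which is the stop.
- **Lever:** it lies flat and free of the gripper, at its old place.
- **Other things:** by eye, everything in view looked unmoved in the top view; I did not measure this.
- **Robot:** it was still and touching nothing. Forces at the readings I took stayed around 10 N or less. I did not log the peaks between readings.

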